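# Start a spin on the microcentrifuge

### The arm

A 7-joint arm with a two-finger parallel gripper is mounted at the origin on the work surface. World frame = base frame: x ahead of the robot, y to its left, z up, the work surface at z = 0. Lengths are in m, angles in rad, forces in N, time in s.
With the tool pointing down it reaches from about 0.4 to 0.875 m from the base axis. Payload 4.4 kg.
Tool frame: the origin (TCP) lies at the very end of the fingers, on their centre line; the grasp point (between the pads) lies grip_point_offset behind it (grip_point_offset is the distance from the TCP to the grasp point, in m); z points along the fingers, y is the line along which they close (so a half turn about z gives the same grasp; the last joint's range is limited). The gripper opens to 85 mm and grips with 20 to 120 N. Pads are 22 mm wide; open, the fingers measure 114 mm over their backs; the gripper's body (76 mm by 85 mm) begins 54 mm behind the grasp point. The pads swing forward as they close: fully open they stand 13 mm farther back than shut.
Start: joints at [1.197, 0.628, 0.038, 1.517, -0.027, 0.996, -0.02], TCP at [0.197, -0.619, 0.231] pointing down, gripper open.
Joint ranges: [-3.06, 3.06], [-0.37, 2.12], [-1.25, 1.32], [0.18, 2.47], [-1.1, 4.24], [0.23, 1.98], [-2.94, 2.94]. Speed limits (rad/s): [2.57, 2.57, 3.14, 3.14, 3.14, 3.14, 3.14].

### API

Orientations are given as a rotation vector (axis times angle).
In Python, from plant import * gives the robot as it stands.
- The arm moves only by the tool carry_out, never from a script. Its argument "commands" is a list of rows, each an object of numbers: "x", "y", "z": the shift along the world's x, y, z each as a share of 12 cm, from -1 to 1; "yaw": the turn about the world's z as a share of 120 degrees, from -1 to 1. In form: [{"x": .., "y": .., "z": .., "yaw": ..}, ...]. A call has 1 to 5 rows; each row shifts and turns the commanded pose from where the row before left it; what a row does not reach is not made up. A row lasts 1/10 s, in which the tool goes at most 50 mm and 8.59 degrees, less where a joint would pass 70% of its speed; a pose out of reach is approached as far as the arm can. A call with a number of a shift or a turn outside -1 to 1 is refused whole. A call with a gripper value outside its range is refused whole. "grip" is the closure, from 0 (fully open) to 1 (shut), set as the call begins (left out, the last holds). The fingers move at their own pace and stop on an object; "squeeze" is the grip in N (left out, the last holds). Time passes only in rows, so rows that do not move let the fingers close. It gives the time, the measured TCP pose, the force, the opening and the grip force at its end, in the units of the state.
- get_obs(): the state, without advancing time (a new reading comes with each control period).
- read_camera(name): name is "side" or "top"; returns the picture (384x512x3 uint8, red, green, blue); there is no depth.
- camera_model(name): a dict with "fx", "fy", "cx", "cy" (pixels), "R" (3x3) and "t" (3): a world point X has camera coordinates R X + t. Camera axes: x right, y down, z forward; pixel columns grow to the right and rows downward; lengths in m; the calibration is good to about 2 mm. A picture is of the moment at which its call begins. camera_model takes no time and is no camera call.
- job_done(): hands the job in; it is judged then, once.
Trained networks look in the newest picture that a camera, given by its name, has taken for a name from the list of things; names that differ only in an ending like _2 or _b are one class to them, and where a whole thing is asked for, a point or a joint stands for the part that bears it (a point fixed in the world has none). Each returns a list of dicts, best first, with "score" (0 to 1); they miss things now and then, are a little off and sometimes report something else, mostly with a low value. They report only what shows in the picture. A call takes as long as a camera call.
- silhouettes(camera, label): "region" (384x512 bool, what is visible of it) and "extent" ([left, top, width, height] in pixels, round what is visible of it).
The state is a dict: "time_s": time; "q": joint angles; "qvel": joint speeds; "joint_efforts": joint torques, N m; "tcp_pos": TCP position; "tool_rot": TCP orientation; "wrist_force": force on the tool from outside, world axes, zero at the start; "ft_torque": the same for the moment, N m; "opening": opening from 0.0 (shut) to 1.0 (fully open); "grip_force": force on a finger pad.
Only numpy, scipy, OpenCV 4.12 (cv2) and the standard library are available. Lean on these libraries where they do the work, as an engineer would, in place of code of your own. Each camera call takes 0.05 s, during which the arm holds its last target. There are 200 camera calls.

### The job

Start a slightly longer and faster spin on the microcentrifuge: first push its open lid down until it is fully shut, then tap the time-up key (upper arrow key left of the display), then the speed-up key (upper arrow key right of the display), and last the long start key at the far right of the panel. Push the lid gently with the fingertips and tap lightly, pressing each key in and letting it spring back; press no key while the lid is open and no other key at all. Pick nothing up, and leave the tubes, dishes, bottles and pen around the machine where they are.

Things in the scene. Friction and masses are not known exactly. Their poses are not given: they have to be found in the camera images.
- microfuge: Microcentrifuge, white, fixed: 300 mm deep (its x), 240 wide (y), 145 high with the lid shut. Origin: centre of its underside; x points from front to hinge, z up. At the front, facing the robot, a keypad panel with a display in the middle, rising at 15 degrees from 85 mm above the bench at the front to 110 mm, 96 mm long; behind it the grey lid. Left and right are as seen from the robot.
- lid (a joint): Opening angle of the centrifuge lid in rad, 0 = fully shut, larger = open, at most 1.1. The lid stands half open at the start (about 0.5 to 1.0). Stiff friction hinge: it stays where it is left, and about 2 to 4 N at its front edge moves it; shut, it meets a hard stop.
- lid_front (a point): Point on the lid's flat outer (upper) face, midway across, 25 mm in from the free front edge and 165 mm from the hinge along the lid. Site axes turn with the lid: x from front edge to hinge, y along the hinge, z out of the outer face. The lid is 190 mm long, 206 mm wide, 20 mm thick; when shut this point is 145 mm above the bench.
- lid_hinge (a point): The hinge axis at the rear of the lid (runs along this point's y), 125 mm above the bench, 138 mm behind the centrifuge's origin; it lies in the plane of the lid's underside, 20 mm below the outer face.
- time_up_top (a point): Upper of the two square arrow keys (20 x 20 mm) left of the display, 48 mm left of the machine's middle; arrow points away from the robot, clock mark below it. This point: centre of the key's top face, 9 mm above the panel at rest; point z points out of the key, square to the sloping panel, x up the slope, y to the left.
- time_up (a joint): Travel of that key in m: 0 = at rest, 0.005 = fully pressed, 5 mm into the panel. Sprung: starts to move at 1.2 N, counts as pressed from 2 mm (3.6 N), bottoms hard at 7.2 N, springs back when let go.
- time_down_top (a point): Lower (nearer the robot) of the two square arrow keys (20 x 20 mm) left of the display, 36 mm down the slope from the time-up key. This point: centre of the key's top face, 9 mm above the panel at rest; point z points out of the key, square to the sloping panel, x up the slope, y to the left.
- time_down (a joint): Travel of that key in m: 0 = at rest, 0.005 = fully pressed, 5 mm into the panel. Sprung: starts to move at 1.2 N, counts as pressed from 2 mm (3.6 N), bottoms hard at 7.2 N, springs back when let go.
- speed_up_top (a point): Upper of the two square arrow keys (20 x 20 mm) right of the display, 48 mm right of the machine's middle; arrow points away from the robot, turning-arrow mark below it. This point: centre of the key's top face, 9 mm above the panel at rest; point z points out of the key, square to the sloping panel, x up the slope, y to the left.
- speed_up (a joint): Travel of that key in m: 0 = at rest, 0.005 = fully pressed, 5 mm into the panel. Sprung: starts to move at 1.2 N, counts as pressed from 2 mm (3.6 N), bottoms hard at 7.2 N, springs back when let go.
- speed_down_top (a point): Lower (nearer the robot) of the two square arrow keys (20 x 20 mm) right of the display, 36 mm down the slope from the speed-up key. This point: centre of the key's top face, 9 mm above the panel at rest; point z points out of the key, square to the sloping panel, x up the slope, y to the left.
- speed_down (a joint): Travel of that key in m: 0 = at rest, 0.005 = fully pressed, 5 mm into the panel. Sprung: starts to move at 1.2 N, counts as pressed from 2 mm (3.6 N), bottoms hard at 7.2 N, springs back when let go.
- start_top (a point): The long start key at the far right of the panel, 93 mm right of the machine's middle, 56 mm long up the slope and 24 mm wide. This point: centre of the key's top face, 9 mm above the panel at rest; point z points out of the key, square to the sloping panel, x up the slope, y to the left.
- start (a joint): Travel of that key in m: 0 = at rest, 0.005 = fully pressed, 5 mm into the panel. Sprung: starts to move at 1.2 N, counts as pressed from 2 mm (3.6 N), bottoms hard at 7.2 N, springs back when let go.
- lid_release_top (a point): The round lid-release key, 22 mm across, at the far left of the panel, 93 mm left of the machine's middle. This point: centre of the key's top face, 9 mm above the panel at rest; point z points out of the key, square to the sloping panel, x up the slope, y to the left.
- lid_release (a joint): Travel of that key in m: 0 = at rest, 0.005 = fully pressed, 5 mm into the panel. Sprung: starts to move at 1.2 N, counts as pressed from 2 mm (3.6 N), bottoms hard at 7.2 N, springs back when let go.
- tube_rack: Bystander: red rack of capped test tubes, 200 x 88 mm, 70 mm high, tubes to 126 mm; stands left of the centrifuge. Origin: centre of the underside.
- dish: Bystander: one Petri dish with dark red agar, 92 mm across, 15 mm high, in front of the centrifuge. Origin: centre of the underside.
- dish_stack: Bystander: three stacked Petri dishes, 92 mm across, 44 mm high, right of the centrifuge. Origin: centre of the underside.
- dropper_bottle: Bystander: small white dropper bottle, 26 mm across, 62 mm high, in front of the panel. Origin: centre of the underside.
- microtube_block: Bystander: blue block of microtubes, 90 x 60 mm, 43 mm high, right of the centrifuge. Origin: centre of the underside.
- reagent_bottle: Bystander: amber reagent bottle with a black cap, 58 mm across, 125 mm high, right of the centrifuge. Origin: centre of the underside.
- marker: Bystander: marker pen lying on the bench, 135 mm long, 13 mm thick, left of the centrifuge's front. Origin: middle of its length, underside.

How it is judged:
By the outcome, as a careful person would: the job done as asked, in the order asked, and still so for the second after the job is handed in, with the robot touching nothing.
It also fails if it takes over 50 s, if anything falls off the work surface, if the arm or the gripper's body presses on something with over 40 N, if the wrist force passes 120 N, or if a joint passes its speed limit or range.

## Working session

There is one attempt and no reset: what is moved stays moved. The work goes in short steps, Python scripts to look and compute and a tool call to move; the robot and the scene stay as the last step left them, time stands still between calls to the robot, and variables do not carry over. Pictures are saved under pics/ and viewed, at most 10 in all, crops included, and the job is handed in when it is done.

Besides the shell and the picture viewer there is one more tool, called after ">>>" as a command line: name --argument value ..., lists and objects as JSON in quotes. carry_out: Moves the arm, as the interface text tells. Its arguments: {"type":"object","properties":{"commands":{"type":"array"},"grip":{"type":"number"},"squeeze":{"type":"number"}},"required":["commands"]}

```bash
mkdir -p pics; ls; python3 - <<'E'
from plant import *
import cv2,numpy as np
o=get_obs();print(o['time_s'],o['tcp_pos'],o['tool_rot'],o['opening'],o['wrist_force'])
for n in("top","side"):
    im=read_camera(n);cv2.imwrite(f"pics/{n}0.png",im[...,::-1])
    m=camera_model(n);print(n,m['fx'],m['cx'],m['cy'],(-np.array(m['R']).T@m['t']).round(3),np.array(m['R']).round(3).tolist())
    for l in("microfuge","lid_front","time_up_top","speed_up_top","start_top","lid_release_top","time_down_top","speed_down_top"):
        for d in silhouettes(n,l)[:2]:
            r=d['region'];ys,xs=np.nonzero(r);print(n,l,round(d['score'],2),d['extent'],xs.mean().round(1),ys.mean().round(1),r.sum())
E
```

```text
pics
0.0 [ 0.1967716  -0.61882408  0.23037502] [-3.10257322e+00 -4.81318644e-01  5.03908600e-04] 1.0033348658116679 [-0.27205947  0.50127357  0.31793718]
top 448.58562533142475 257.4116534651962 199.6647218423505 [0.371 0.042 1.09 ] [[0.024, -1.0, 0.012], [-0.98, -0.026, -0.196], [0.196, -0.007, -0.98]]
top microfuge 0.86 [223.2, 110.3, 110.7, 139.9] 277.2 181.1 14455
top lid_front 0.66 [227.7, 109.6, 107.9, 54.8] 277.5 139.2 5179
top lid_front 0.36 [157.6, 142.1, 47.3, 96.5] 182.2 194.0 3692
top time_up_top 0.41 [254.7, 214.6, 7.7, 9.3] 257.2 219.5 68
top start_top 0.65 [336.7, 139.3, 38.2, 37.5] 356.3 157.8 1206
top start_top 0.52 [162.1, 145.9, 42.9, 91.7] 182.4 192.7 3550
top lid_release_top 0.53 [252.9, 211.7, 4.3, 12.3] 257.2 219.6 72
top lid_release_top 0.38 [233.9, 222.0, 8.2, 12.4] 237.1 228.4 77
top speed_down_top 0.4 [299.1, 225.2, 5.5, 15.1] 301.0 234.0 81
side 443.85711425968105 250.0762431370345 189.84280574343765 [ 0.401 -0.637  0.774] [[0.968, -0.249, 0.013], [-0.165, -0.678, -0.716], [0.187, 0.691, -0.698]]
side microfuge 0.61 [194.1, 109.1, 169.4, 173.9] 275.2 208.2 18143
side lid_front 0.84 [254.5, 111.1, 102.9, 98.1] 305.2 160.4 3519
side time_up_top 0.52 [221.0, 188.0, 10.6, 9.0] 224.0 191.8 87
side time_up_top 0.23 [224.8, 231.0, 28.2, 24.7] 235.6 243.4 357
side speed_up_top 0.4 [231.7, 217.9, 10.0, 13.1] 236.8 222.9 95
side lid_release_top 0.64 [206.1, 175.0, 11.4, 9.7] 211.4 180.2 71
side lid_release_top 0.24 [207.0, 193.6, 7.7, 9.9] 208.7 197.6 79
side time_down_top 0.47 [204.7, 193.2, 8.0, 9.6] 209.0 197.6 70
side time_down_top 0.39 [257.3, 109.4, 101.7, 99.8] 305.5 160.6 3694
side speed_down_top 0.34 [215.2, 286.1, 29.8, 57.2] 228.0 316.1 1444
```

```bash
python3 - <<'E'
import cv2
a=cv2.imread("pics/top0.png")[90:270,150:400];cv2.imwrite("pics/topc.png",cv2.resize(a,None,fx=3.2,fy=3.2,interpolation=2))
a=cv2.imread("pics/side0.png")[90:330,170:400];cv2.imwrite("pics/sidec.png",cv2.resize(a,None,fx=2.5,fy=2.5,interpolation=2))
E
```

```text
(no output)
```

View pics/topc.png

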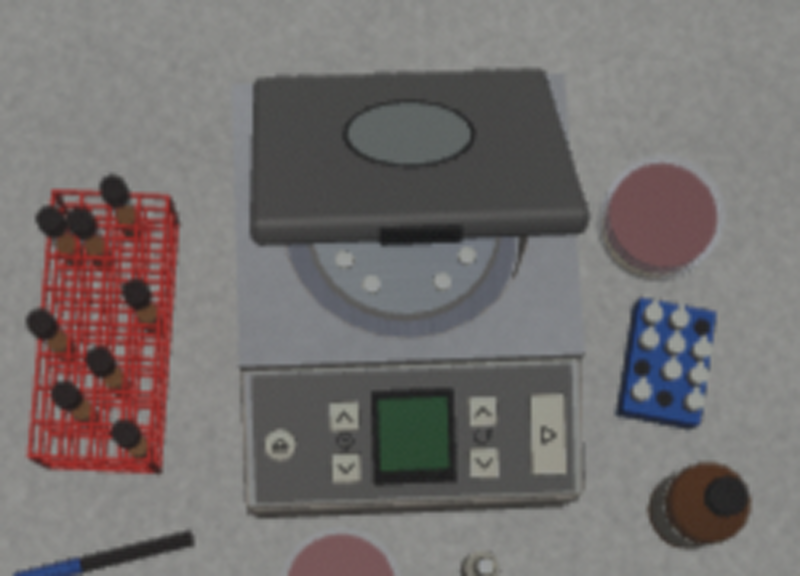

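View pics/sidec.png

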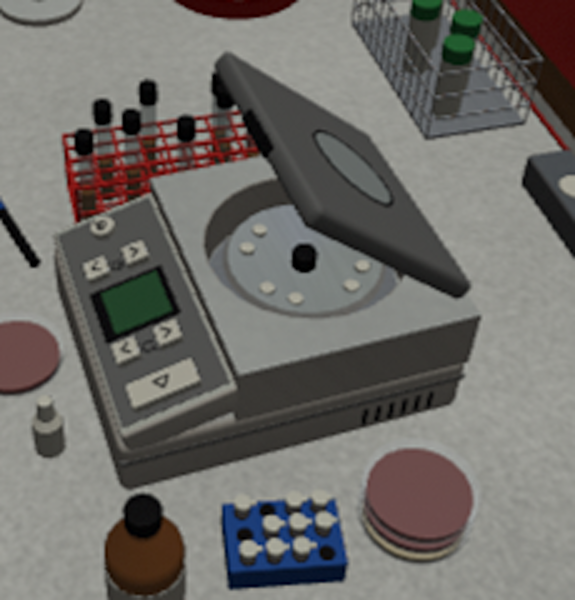

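```bash
cat > fit.py <<'E'
from plant import *
import numpy as np
from scipy.optimize import least_squares
c,s=np.cos(np.radians(15)),np.sin(np.radians(15))
def key(u,y,n=.009): return [-.15+c*(.048+u)-s*n, y, .085+s*(.048+u)+c*n]
K=dict(rel=(0,.093),tu=(.018,.048),td=(-.018,.048),su=(.018,-.048),sd=(-.018,-.048),st=(0,-.093))
def lid(th,d,y): return [.138-d*np.cos(th)+.02*np.sin(th),y,.125+d*np.sin(th)+.02*np.cos(th)]
T=dict(rel=(280,446),tu=(344,416),td=(347,468),su=(483,411),sd=(484,463),st=(548,434))
S=dict(rel=(102,227),tu=(135,252),td=(96,266),su=(167,332),sd=(124,348),st=(163,383))
obs=[("top",k,(np.array(v)+.5)/3.2-.5+[150,90]) for k,v in T.items()]+[("side",k,(np.array(v)+.5)/2.5-.5+[170,90]) for k,v in S.items()]
L=[("top",.186,.1,(np.array((256,228)))/3.2+[150,90]),("top",.186,-.1,np.array((583,218))/3.2+[150,90]),
 ("side",.186,.1,np.array((224,58))/2.5+[170,90]),("side",.186,-.1,np.array((318,218))/2.5+[170,90])]
M={n:camera_model(n) for n in("top","side")}
def proj(n,X):
    m=M[n];p=np.array(m['R'])@X+m['t'];return np.array([m['fx']*p[0]/p[2]+m['cx'],m['fy']*p[1]/p[2]+m['cy']])
def W(p,X):
    a=p[2];return np.array([p[0]+np.cos(a)*X[0]-np.sin(a)*X[1],p[1]+np.sin(a)*X[0]+np.cos(a)*X[1],X[2]])
def res(p):
    r=[]
    for n,k,uv in obs:
        u,y=K[k];r.append(proj(n,W(p,key(u+p[4],y)))-uv)
    for n,d,y,uv in L: r.append((proj(n,W(p,lid(p[3],d,y)))-uv)*.4)
    return np.concatenate(r)
if __name__=="__main__":
    f=least_squares(res,[.5,0,0,.8,0]);p=f.x
    print(p.round(4));print(f.fun.reshape(-1,2).round(1).tolist())
    for k,(u,y) in K.items(): print(k,W(p,key(u+p[4],y)).round(4))
    for th in (p[3],.6,.4,.2,0): print("lid",round(th,2),W(p,lid(th,.165,0)).round(4),W(p,lid(th,.19,0)).round(4))
    np.save("p.npy",p)
E
python3 fit.py
```

```text
[ 0.6229 -0.0071  0.0643  0.6253 -0.0086]
[[0.2, -0.6], [0.2, -0.0], [-0.2, -0.1], [0.0, -0.1], [0.2, -0.3], [0.2, -0.0], [-0.2, -0.7], [-0.4, -0.2], [-0.3, 0.7], [-0.2, -0.2], [0.3, 0.4], [-0.5, -0.3], [-0.2, -0.2], [-0.1, -0.4], [-0.1, 0.4], [-0.2, 0.1]]
rel [0.5029 0.0784 0.1039]
tu [0.5231 0.0346 0.1086]
td [0.4884 0.0324 0.0992]
su [ 0.5293 -0.0612  0.1086]
sd [ 0.4946 -0.0634  0.0992]
st [ 0.5148 -0.1072  0.1039]
lid 0.63 [ 0.6388 -0.006   0.2378] [ 0.6185 -0.0073  0.2524]
lid 0.6 [ 0.6359 -0.0062  0.2347] [ 0.6154 -0.0075  0.2488]
lid 0.4 [ 0.6167 -0.0075  0.2077] [ 0.5937 -0.0089  0.2174]
lid 0.2 [ 0.6032 -0.0083  0.1774] [ 0.5787 -0.0099  0.1823]
lid 0 [ 0.5959 -0.0088  0.145 ] [ 0.571  -0.0104  0.145 ]
```

>>> carry_out --commands '[{"x": 0.1,"y": 0.15,"z": 0.15},{"x": 0.19,"y": 0.26,"z": 0.15,"yaw": -0.058},{"x": 0.19,"y": 0.26,"z": 0.15,"yaw": -0.058},{"x": 0.19,"y": 0.26,"z": 0.15},{"x": 0.19,"y": 0.26,"z": 0}]' --grip 1 --squeeze 20

```text
invalid input at $.commands[0]: expected keys x, y, z, yaw
```

>>> carry_out --commands '[{"x": 0.19,"y": 0.26},{"x": 0.19,"y": 0.26},{"x": 0.19,"y": 0.26},{"x": 0.19,"y": 0.26},{"x": 0.19,"y": 0.26}]'

```text
invalid input at $.commands[0]: expected keys x, y, z, yaw
```

>>> carry_out --commands '[{"x": 0.19,"y": 0.26},{"x": 0.19,"y": 0.26},{"x": 0.19,"y": 0.26},{"x": 0.19,"y": 0.26},{"x": 0.19,"y": 0.26}]'

```text
invalid input at $.commands[0]: expected keys x, y, z, yaw
```

>>> carry_out --commands '[{"x": 0.1,"y": 0.15,"z": 0.15,"yaw": 0},{"x": 0.19,"y": 0.26,"z": 0.15,"yaw": -0.058},{"x": 0.19,"y": 0.26,"z": 0.15,"yaw": -0.058},{"x": 0.19,"y": 0.26,"z": 0.15,"yaw": 0},{"x": 0.19,"y": 0.26,"z": 0,"yaw": 0}]' --grip 1 --squeeze 20

```text
time_s: 1.4
tcp_pos: [0.3018, -0.4767, 0.306]
tool_rot: [3.135, 0.101, 0.005]
wrist_force: [-0.2, -0.3, 0.2]
opening: 0.142
grip_force: 0.0
```

>>> carry_out --commands '[{"x": 0.19,"y": 0.26,"z": 0,"yaw": 0},{"x": 0.19,"y": 0.26,"z": 0,"yaw": 0},{"x": 0.19,"y": 0.26,"z": 0,"yaw": 0},{"x": 0.19,"y": 0.26,"z": 0,"yaw": 0},{"x": 0.19,"y": 0.26,"z": 0,"yaw": 0}]'

```text
time_s: 1.9
tcp_pos: [0.415, -0.3193, 0.3036]
tool_rot: [3.14, 0.102, 0.001]
wrist_force: [0.4, 1.0, -0.1]
opening: -0.002
grip_force: 0.0
```

>>> carry_out --commands '[{"x": 0.19,"y": 0.26,"z": 0,"yaw": 0},{"x": 0.19,"y": 0.26,"z": 0,"yaw": 0},{"x": 0.19,"y": 0.26,"z": 0,"yaw": 0},{"x": 0.19,"y": 0.26,"z": 0,"yaw": 0},{"x": 0.19,"y": 0.26,"z": 0,"yaw": 0}]'

```text
time_s: 2.4
tcp_pos: [0.529, -0.1633, 0.3035]
tool_rot: [3.14, 0.102, 0.001]
wrist_force: [0.8, 0.0, -0.1]
opening: -0.001
grip_force: 0.0
```

>>> carry_out --commands '[{"x": 0.24,"y": 0.31,"z": 0,"yaw": 0},{"x": 0.24,"y": 0.31,"z": 0,"yaw": 0},{"x": 0.24,"y": 0.31,"z": 0,"yaw": 0},{"x": 0.24,"y": 0.31,"z": 0,"yaw": 0},{"x": 0,"y": 0,"z": -0.15,"yaw": 0}]'

```text
time_s: 2.9
tcp_pos: [0.6481, -0.0066, 0.2868]
tool_rot: [-3.133, -0.117, -0.012]
wrist_force: [0.1, 0.1, 0.0]
opening: 0.001
grip_force: 0.0
```

>>> carry_out --commands '[{"x": 0,"y": 0,"z": -0.1,"yaw": 0},{"x": 0,"y": 0,"z": 0,"yaw": 0}]'

```text
time_s: 3.1
tcp_pos: [0.6415, -0.0172, 0.2711]
tool_rot: [3.139, 0.1, -0.008]
wrist_force: [-0.8, -0.9, 0.5]
opening: -0.0
grip_force: 0.0
```

>>> carry_out --commands '[{"x": 0.03,"y": 0.04,"z": -0.06,"yaw": 0},{"x": 0,"y": 0,"z": -0.06,"yaw": 0},{"x": 0,"y": 0,"z": 0,"yaw": 0},{"x": 0,"y": 0,"z": 0,"yaw": 0}]'

```text
time_s: 3.5
tcp_pos: [0.6469, -0.0116, 0.2591]
tool_rot: [3.14, 0.101, 0.0]
wrist_force: [-0.0, 0.1, 0.2]
opening: 0.008
grip_force: 0.0
```

```bash
python3 - <<'E'
from plant import *
import cv2,numpy as np
im=read_camera("side");cv2.imwrite("pics/side1.png",cv2.resize(im[60:300,150:420,::-1],None,fx=2.5,fy=2.5,interpolation=2))
o=get_obs();print(o['time_s'],o['tcp_pos'],o['wrist_force'])
E
```

```text
3.55 [ 0.64702487 -0.01144546  0.25927089] [0.36018567 0.02723411 0.29619247]
```

View pics/side1.png

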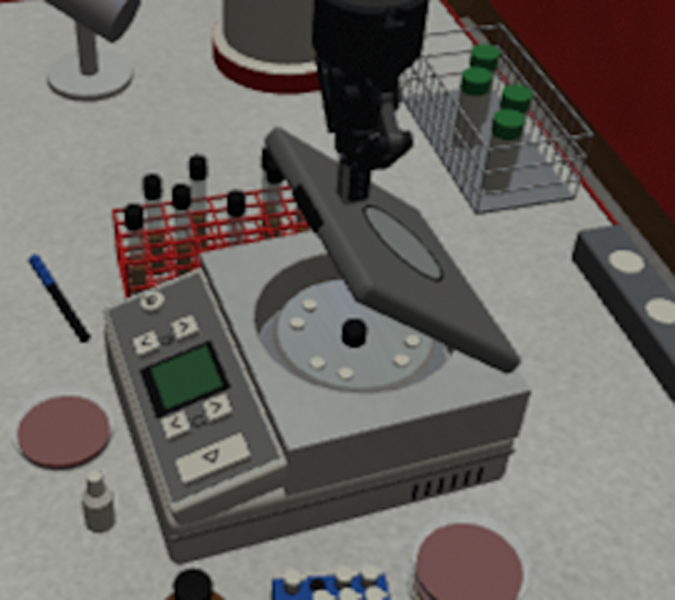

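>>> carry_out --commands '[{"x": 0,"y": 0,"z": -0.06,"yaw": 0},{"x": 0,"y": 0,"z": -0.06,"yaw": 0},{"x": -0.02,"y": 0,"z": -0.05,"yaw": 0},{"x": -0.03,"y": 0,"z": -0.05,"yaw": 0},{"x": -0.03,"y": 0,"z": -0.05,"yaw": 0}]'

```text
time_s: 4.05
tcp_pos: [0.6369, -0.0112, 0.2261]
tool_rot: [3.14, 0.102, -0.0]
wrist_force: [-0.5, -0.5, 1.9]
opening: 0.004
grip_force: 1.0
```

>>> carry_out --commands '[{"x": -0.03,"y": 0,"z": -0.05,"yaw": 0},{"x": -0.03,"y": 0,"z": -0.05,"yaw": 0},{"x": -0.03,"y": 0,"z": -0.05,"yaw": 0},{"x": -0.025,"y": 0,"z": -0.05,"yaw": 0},{"x": -0.025,"y": 0,"z": -0.05,"yaw": 0}]'

```text
time_s: 4.55
tcp_pos: [0.6202, -0.0112, 0.196]
tool_rot: [3.14, 0.102, -0.0]
wrist_force: [-0.1, -0.1, 1.1]
opening: -0.001
grip_force: 0.9
```

>>> carry_out --commands '[{"x": -0.02,"y": 0,"z": -0.05,"yaw": 0},{"x": -0.02,"y": 0,"z": -0.05,"yaw": 0},{"x": -0.015,"y": 0,"z": -0.05,"yaw": 0},{"x": -0.01,"y": 0,"z": -0.05,"yaw": 0},{"x": -0.01,"y": 0,"z": -0.05,"yaw": 0}]'

```text
time_s: 5.05
tcp_pos: [0.6113, -0.0108, 0.1659]
tool_rot: [-3.14, -0.102, 0.001]
wrist_force: [-2.2, -0.2, 1.8]
opening: -0.001
grip_force: 0.9
```

>>> carry_out --commands '[{"x": 0,"y": 0,"z": -0.05,"yaw": 0},{"x": 0,"y": 0,"z": -0.03,"yaw": 0},{"x": 0,"y": 0,"z": -0.02,"yaw": 0},{"x": 0,"y": 0,"z": -0.01,"yaw": 0},{"x": 0,"y": 0,"z": 0,"yaw": 0}]'

```text
time_s: 5.55
tcp_pos: [0.6118, -0.011, 0.1532]
tool_rot: [-3.14, -0.102, -0.001]
wrist_force: [0.2, 0.0, -0.3]
opening: -0.002
grip_force: 0.0
```

>>> carry_out --commands '[{"x": 0,"y": 0,"z": -0.02,"yaw": 0},{"x": 0,"y": 0,"z": -0.02,"yaw": 0},{"x": 0,"y": 0,"z": -0.01,"yaw": 0},{"x": 0,"y": 0,"z": 0,"yaw": 0}]'

```text
time_s: 5.95
tcp_pos: [0.6116, -0.0111, 0.1471]
tool_rot: [3.14, 0.102, 0.0]
wrist_force: [0.2, -0.6, -0.5]
opening: 0.002
grip_force: 0.0
```

>>> carry_out --commands '[{"x": 0,"y": 0,"z": -0.01,"yaw": 0},{"x": 0,"y": 0,"z": -0.01,"yaw": 0},{"x": 0,"y": 0,"z": 0,"yaw": 0}]'

```text
time_s: 6.25
tcp_pos: [0.6116, -0.0111, 0.1451]
tool_rot: [3.14, 0.102, 0.0]
wrist_force: [-1.9, 0.8, 3.4]
opening: 0.006
grip_force: 1.5
```

>>> carry_out --commands '[{"x": 0,"y": 0,"z": -0.01,"yaw": 0},{"x": 0,"y": 0,"z": 0,"yaw": 0}]'

```text
time_s: 6.45
tcp_pos: [0.6117, -0.0111, 0.145]
tool_rot: [3.14, 0.102, 0.001]
wrist_force: [-3.7, -0.0, 10.5]
opening: 0.002
grip_force: 5.3
```

>>> carry_out --commands '[{"x": 0,"y": 0,"z": 0.15,"yaw": 0},{"x": -0.19,"y": 0.1,"z": 0.15,"yaw": 0},{"x": -0.19,"y": 0.1,"z": 0,"yaw": 0},{"x": -0.19,"y": 0.1,"z": 0,"yaw": 0},{"x": -0.194,"y": 0.08,"z": 0,"yaw": 0}]'

```text
time_s: 6.95
tcp_pos: [0.5194, 0.0354, 0.1798]
tool_rot: [-3.14, -0.103, -0.002]
wrist_force: [-0.1, 0.3, 0.2]
opening: -0.002
grip_force: 0.0
```

>>> carry_out --commands '[{"x": 0,"y": 0,"z": -0.15,"yaw": 0},{"x": 0,"y": 0,"z": -0.15,"yaw": 0},{"x": 0,"y": 0,"z": 0,"yaw": 0},{"x": 0,"y": 0,"z": 0,"yaw": 0}]'

```text
time_s: 7.35
tcp_pos: [0.5201, 0.0345, 0.1437]
tool_rot: [3.14, 0.102, -0.0]
wrist_force: [0.0, -0.3, -0.5]
opening: -0.004
grip_force: 0.0
```

```bash
python3 - <<'E'
from plant import *
import cv2,numpy as np
from fit import *
im=read_camera("side")[...,::-1].copy();p=np.load("p.npy")
for y in(.1,-.1):
    a=proj("side",W(p,lid(0,.188,y)));print(a);cv2.circle(im,tuple(int(v) for v in a.round()),1,(0,0,255),-1)
cv2.imwrite("pics/side2.png",cv2.resize(im[120:300,170:400],None,fx=3.2,fy=3.2,interpolation=2))
o=get_obs();print(o['time_s'],o['tcp_pos'],o['wrist_force'])
E
```

```text
[237.03331351 158.07133988]
[267.9130512 223.5831501]
7.4 [0.5205149  0.03451896 0.14415777] [ 0.32819845  0.01143209 -0.26664499]
```

View pics/side2.png

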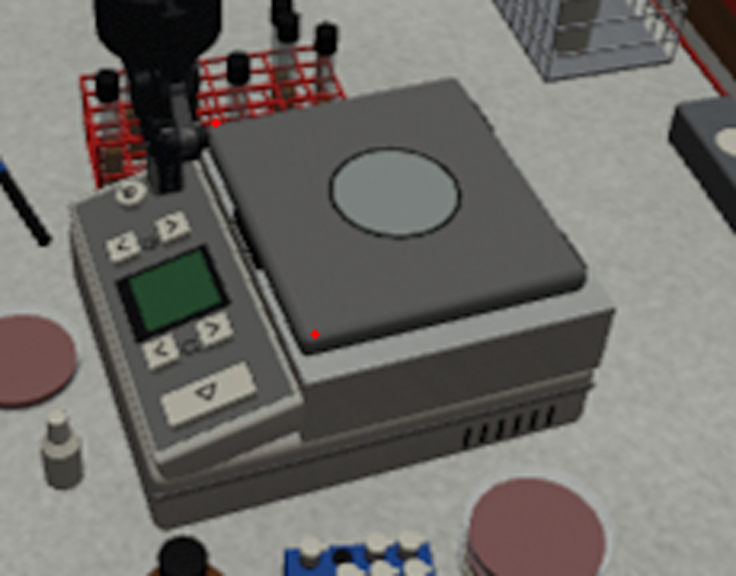

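>>> carry_out --commands '[{"x": 0,"y": 0,"z": -0.12,"yaw": 0},{"x": 0,"y": 0,"z": -0.1,"yaw": 0},{"x": 0,"y": 0,"z": -0.03,"yaw": 0},{"x": 0,"y": 0,"z": 0,"yaw": 0}]'

```text
time_s: 7.8
tcp_pos: [0.5196, 0.0345, 0.1134]
tool_rot: [3.14, 0.102, -0.001]
wrist_force: [0.5, -0.5, 0.4]
opening: -0.003
grip_force: 0.0
```

>>> carry_out --commands '[{"x": 0,"y": 0,"z": -0.01,"yaw": 0},{"x": 0,"y": 0,"z": -0.01,"yaw": 0},{"x": 0,"y": 0,"z": 0,"yaw": 0}]'

```text
time_s: 8.1
tcp_pos: [0.52, 0.0346, 0.1115]
tool_rot: [-3.14, -0.102, -0.001]
wrist_force: [-0.4, 0.8, 0.6]
opening: 0.002
grip_force: 0.0
```

>>> carry_out --commands '[{"x": 0,"y": 0,"z": -0.01,"yaw": 0},{"x": 0,"y": 0,"z": -0.01,"yaw": 0},{"x": 0,"y": 0,"z": 0,"yaw": 0}]'

```text
time_s: 8.4
tcp_pos: [0.5205, 0.0346, 0.1092]
tool_rot: [-3.14, -0.102, -0.002]
wrist_force: [-0.4, 0.6, 4.8]
opening: -0.001
grip_force: 1.7
```

>>> carry_out --commands '[{"x": 0,"y": 0,"z": -0.01,"yaw": 0},{"x": 0,"y": 0,"z": 0,"yaw": 0}]'

```text
time_s: 8.6
tcp_pos: [0.5208, 0.0346, 0.1081]
tool_rot: [-3.14, -0.102, -0.003]
wrist_force: [1.0, -0.8, 5.9]
opening: -0.004
grip_force: 2.4
```

>>> carry_out --commands '[{"x": 0,"y": 0,"z": 0.1,"yaw": 0},{"x": 0,"y": 0,"z": 0.15,"yaw": 0},{"x": 0.02,"y": -0.3,"z": 0,"yaw": 0},{"x": 0.02,"y": -0.3,"z": 0,"yaw": 0},{"x": 0.01,"y": -0.2,"z": 0,"yaw": 0}]'

```text
time_s: 9.1
tcp_pos: [0.5251, -0.0641, 0.1382]
tool_rot: [3.139, 0.099, -0.002]
wrist_force: [0.4, 0.5, 1.0]
opening: -0.001
grip_force: 0.0
```

>>> carry_out --commands '[{"x": 0,"y": 0,"z": 0,"yaw": 0},{"x": 0,"y": 0,"z": -0.1,"yaw": 0},{"x": 0,"y": 0,"z": -0.08,"yaw": 0},{"x": 0,"y": 0,"z": -0.02,"yaw": 0},{"x": 0,"y": 0,"z": 0,"yaw": 0}]'

```text
time_s: 9.6
tcp_pos: [0.5251, -0.0603, 0.1127]
tool_rot: [-3.139, -0.105, 0.003]
wrist_force: [0.4, -0.1, -0.3]
opening: -0.001
grip_force: 0.0
```

>>> carry_out --commands '[{"x": 0,"y": -0.005,"z": -0.01,"yaw": 0},{"x": 0,"y": 0,"z": -0.01,"yaw": 0},{"x": 0,"y": 0,"z": -0.01,"yaw": 0},{"x": 0,"y": 0,"z": 0,"yaw": 0}]'

```text
time_s: 10.0
tcp_pos: [0.5263, -0.0619, 0.1104]
tool_rot: [-3.14, -0.102, -0.002]
wrist_force: [-0.2, 0.3, 1.5]
opening: -0.004
grip_force: 1.0
```

>>> carry_out --commands '[{"x": 0,"y": 0,"z": -0.01,"yaw": 0},{"x": 0,"y": 0,"z": 0,"yaw": 0}]'

```text
time_s: 10.2
tcp_pos: [0.5266, -0.0618, 0.1093]
tool_rot: [-3.14, -0.102, -0.002]
wrist_force: [1.0, 1.0, 2.8]
opening: -0.003
grip_force: 1.7
```

>>> carry_out --commands '[{"x": 0,"y": 0,"z": -0.01,"yaw": 0},{"x": 0,"y": 0,"z": 0,"yaw": 0}]'

```text
time_s: 10.4
tcp_pos: [0.5268, -0.0619, 0.1081]
tool_rot: [-3.14, -0.102, -0.003]
wrist_force: [2.6, 1.8, 6.1]
opening: -0.001
grip_force: 2.4
```

>>> carry_out --commands '[{"x": 0,"y": 0,"z": -0.003,"yaw": 0},{"x": 0,"y": 0,"z": 0,"yaw": 0}]'

```text
time_s: 10.6
tcp_pos: [0.5269, -0.0618, 0.1078]
tool_rot: [-3.14, -0.102, -0.003]
wrist_force: [1.9, 1.2, 5.3]
opening: -0.002
grip_force: 2.5
```

>>> carry_out --commands '[{"x": 0,"y": 0,"z": 0.1,"yaw": 0},{"x": 0,"y": 0,"z": 0.15,"yaw": 0},{"x": -0.06,"y": -0.19,"z": 0,"yaw": 0},{"x": -0.06,"y": -0.19,"z": 0,"yaw": 0},{"x": 0,"y": 0,"z": 0,"yaw": 0}]'

```text
time_s: 11.1
tcp_pos: [0.5091, -0.1119, 0.1376]
tool_rot: [3.138, 0.093, -0.005]
wrist_force: [-0.2, -0.3, -0.2]
opening: 0.005
grip_force: 0.0
```

>>> carry_out --commands '[{"x": 0,"y": 0,"z": 0,"yaw": 0},{"x": 0,"y": 0,"z": -0.1,"yaw": 0},{"x": 0,"y": 0,"z": -0.09,"yaw": 0},{"x": 0,"y": 0,"z": -0.04,"yaw": 0},{"x": 0,"y": 0,"z": 0,"yaw": 0}]'

```text
time_s: 11.6
tcp_pos: [0.5106, -0.1069, 0.1083]
tool_rot: [-3.139, -0.103, 0.004]
wrist_force: [0.1, -0.5, 0.6]
opening: -0.002
grip_force: 0.0
```

>>> carry_out --commands '[{"x": 0,"y": 0,"z": -0.01,"yaw": 0},{"x": 0,"y": 0,"z": -0.01,"yaw": 0},{"x": 0,"y": 0,"z": -0.01,"yaw": 0},{"x": 0,"y": 0,"z": 0,"yaw": 0}]'

```text
time_s: 12.0
tcp_pos: [0.5118, -0.1077, 0.1064]
tool_rot: [3.14, 0.102, 0.001]
wrist_force: [-0.2, 0.9, 1.4]
opening: -0.002
grip_force: 0.7
```

>>> carry_out --commands '[{"x": 0,"y": 0,"z": -0.01,"yaw": 0},{"x": 0,"y": 0,"z": 0,"yaw": 0}]'

```text
time_s: 12.2
tcp_pos: [0.512, -0.1077, 0.1052]
tool_rot: [3.14, 0.102, 0.002]
wrist_force: [0.8, 0.1, 3.2]
opening: 0.002
grip_force: 1.3
```

>>> carry_out --commands '[{"x": 0,"y": 0,"z": -0.01,"yaw": 0},{"x": 0,"y": 0,"z": 0,"yaw": 0}]'

```text
time_s: 12.4
tcp_pos: [0.5123, -0.1076, 0.1041]
tool_rot: [3.14, 0.102, 0.003]
wrist_force: [1.4, -0.1, 4.0]
opening: 0.003
grip_force: 2.0
```

>>> carry_out --commands '[{"x": 0,"y": 0,"z": -0.007,"yaw": 0},{"x": 0,"y": 0,"z": 0,"yaw": 0}]'

```text
time_s: 12.6
tcp_pos: [0.5125, -0.1076, 0.1033]
tool_rot: [3.14, 0.102, 0.003]
wrist_force: [0.6, 0.3, 6.0]
opening: -0.002
grip_force: 2.5
```

Pressed (same force as the others); lift away.

>>> carry_out --commands '[{"x": 0,"y": 0,"z": 0.1,"yaw": 0},{"x": 0,"y": 0,"z": 0.25,"yaw": 0},{"x": 0,"y": 0,"z": 0.3,"yaw": 0},{"x": 0,"y": 0,"z": 0.3,"yaw": 0},{"x": 0,"y": 0,"z": 0,"yaw": 0}]'

```text
time_s: 13.1
tcp_pos: [0.5135, -0.1083, 0.2215]
tool_rot: [3.138, 0.101, 0.011]
wrist_force: [-0.2, 0.8, -0.3]
opening: -0.002
grip_force: 0.0
```

>>> carry_out --commands '[{"x": 0,"y": 0,"z": 0,"yaw": 0},{"x": 0,"y": 0,"z": 0,"yaw": 0},{"x": 0,"y": 0,"z": 0,"yaw": 0}]'

```text
time_s: 13.4
tcp_pos: [0.5102, -0.1075, 0.2156]
tool_rot: [-3.139, -0.102, 0.005]
wrist_force: [-0.2, 0.4, 0.9]
opening: -0.003
grip_force: 0.0
```

```bash
python3 - <<'E'
from plant import *
import cv2
im=read_camera("side")[...,::-1]
cv2.imwrite("pics/side3.png",cv2.resize(im[90:340,150:410],None,fx=2.4,fy=2.4,interpolation=2))
o=get_obs();print(o['time_s'],o['tcp_pos'],o['wrist_force'])
E
```

```text
13.45 [ 0.51048021 -0.10753862  0.21570066] [0.05239705 0.88899743 0.08623617]
```

View pics/side3.png

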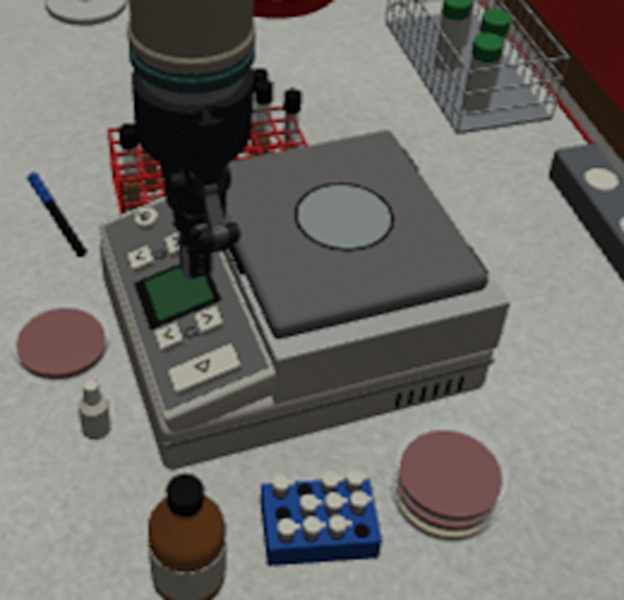

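The lid is shut, the keys have sprung back, the bystanders are where they were, and the gripper hangs free.

```bash
python3 -c "
from plant import *
print(job_done())"
```

```text
the job is handed in; nothing more can be done
None
```

The job is handed in at about 13.5 s of the 50 s allowed: I pushed the lid fully shut, then tapped time-up, speed-up and start in that order at about 6 N each. The last picture shows the lid down and the tubes, dishes, bottles and pen where they were; no judging result came back.

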